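# Load the sample cell and hold the photometer shutter half open

### The arm

A 6-joint arm with a two-finger parallel gripper is mounted at the origin on the work surface. World frame = base frame: x ahead of the robot, y to its left, z up, the work surface at z = 0. Lengths are in mm, angles in degrees, forces in N, time in s.
With the tool pointing down it reaches from about 300 to 850 mm from the base axis. Payload 4.2 kg.
Tool frame: the origin (TCP) lies at the very end of the fingers, on their centre line; the grasp point (between the pads) lies 19 mm behind it; x points along the fingers, z is the direction in which the jaws open and shut, and the axes are right-handed (so a half turn about x gives the same grasp; the last joint's range is limited). The gripper opens to 91 mm and grips with 3 to 60 N. Pads are 32 mm wide; open, the fingers measure 118 mm over their backs; the gripper's body (76 mm by 178 mm) begins 60 mm behind the grasp point.
Start: joints at [-74.599, 18.312, 89.639, -0, 72.044, -1.146], TCP at [163.764, -551.203, 213.976] pointing down, gripper open.
Joint ranges: [-177.97, 177.97], [-48.28, 115.42], [12.27, 149.76], [-77.06, 257.06], [2.81, 150.46], [-146.56, 146.56]. Speed limits (degrees/s): [147.25, 147.25, 180, 180, 180, 180].

### API

Orientations are given as [roll, pitch, yaw] about the fixed x, y, z axes, in that order (R = Rz(yaw) Ry(pitch) Rx(roll)).
In Python, from workcell import state, grab_frame, camera_info, env, search_frame, place_of gives the robot as it stands.
- The arm moves only by the tool drive_tool, never from a script. Its argument "plan" is a list of rows, each a list of 7 numbers: the turn, a rotation vector about the world's x, y, z in degrees, then the shift along the world's x, y, z in mm, then the finger opening in mm, from 0 to 91.2. In form: [[wx, wy, wz, dx, dy, dz, jaw], ...]. A call has 1 to 10 rows; each row is the pose to reach, as a shift and turn from the pose measured when the call began; what a row does not reach only later rows make up. A row lasts 1/8 s, in which the tool goes at most 62.5 mm and 10.7 degrees, less where a joint would pass 70% of its speed; a pose out of reach is approached as far as the arm can. A call with a gripper value outside its range is refused whole. The fingers move at their own pace and stop on an object; "grip_force" is the grip in N (left out, the last holds). Time passes only in rows, so rows that repeat a pose let the fingers close. It gives the time, the measured TCP pose, the force and the opening at its end, in the units of the state.
- state(): the state, without advancing time (a new reading comes with each control period).
- grab_frame(name): name is "scene" or "top" or "wrist"; returns the picture (480x640x3 uint8, red, green, blue); there is no depth.
- camera_info(name): a dict with "intrinsics" (3x3 intrinsics, pixels), "origin" and "orientation" of the camera in the world; the wrist camera has in their place "hand_eye" (4x4, takes a point from camera to tool coordinates, whose origin is the TCP and whose axes are the tool frame's). Camera axes: x right, y down, z forward; pixel columns grow to the right and rows downward; lengths in mm; the calibration is good to about 2 mm. A picture is of the moment at which its call begins: read the wrist's pose just before it. camera_info takes no time and is no camera call.
- env.job_done(): hands the job in, once; it reports no verdict.
Trained networks look in the newest picture that a camera, given by its name, has taken for a name from the list of things; names that differ only in an ending like _2 or _b are one class to them, and where a whole thing is asked for, a point or a joint stands for the part that bears it (a point fixed in the world has none). Each returns a list of dicts, best first, with "p" (0 to 1); they miss things now and then, are a little off and sometimes report something else, mostly with a low value. They report only what shows in the picture. A call takes as long as a camera call. They do not tell look-alikes from the thing itself.
- search_frame(camera, label): "rect" ([left, top, right, bottom] as shares, 0 to 1, of the picture: columns of its width, rows of its height, round what is visible of it).
- place_of(camera, label): "location" ([column, row] as shares, 0 to 1, of the picture: columns of its width, rows of its height: a listed point, or the origin of a listed thing).
The state is a dict: "time_s": time; "qpos": joint angles; "qvel": joint speeds; "effort": joint torques, N m; "ee_pos": TCP position; "ee_rot": TCP orientation; "force": force on the tool from outside, world axes, zero at the start; "torque": the same for the moment, N m; "gripper_width": finger opening in mm.
Only numpy, scipy, OpenCV 4.12 (cv2) and the standard library are available. Lean on these libraries where they do the work, as an engineer would, in place of code of your own. Each camera call takes 0.05 s, during which the arm holds its last target. There are 200 camera calls.

### The job

Take the amber sample cell with the orange cap and lower it (do not drop it) into the square well of the photometer, fully home, with the tab of its cap pointing along the orange index line, then let go of it. Then press the black pad of the orange shutter lever down with the fingers until the needle stands in the green sector of its dial, never as far as the red sector, and finish while still holding it there: the lever is spring-loaded, so the program ends with the hand pressing. Leave the other two cells, the jar with the red cap, the beaker and the handheld meter where they are.

Things in the scene. Friction and masses are not known exactly. Their poses are not given: they have to be found in the camera images.
- photometer: Grey instrument fixed to the bench, 240 (x) by 320 (y) by 90 mm high. Origin: centre of its underside; x points away from its front (display side, towards the robot), y left, z up. In its top: a square well at y = -100 mm, with an orange index line from it towards the front (-x); lever pivot at y = +10 mm with a white dial plate (66 mm wide) above it, reaching 223 mm above the bench.
- well_floor (a point): Centre of the floor of the well, 45 mm below the instrument's top; axes as the photometer's. The well is 30 mm square, 45 mm deep, its sides parallel to the photometer's x and y, with a 3 mm chamfer at the mouth and a thin black frame round it. A cell in it stands 40 mm proud.
- cell: The sample cell to load: AMBER glass, ORANGE cap. Upright, 85 mm high, 60 to 130 g; body 25 mm square, cap 30 mm square, 71 to 85 mm up; a tab (12 mm wide, 6 thick) juts 13 mm from one cap side. Origin: centre of its underside; z up; the tab points along its own -x. Right way round when its axes are parallel to the photometer's. Grip the cap sides facing its y.
- cell_tab (a point): The end region of the orange cap's tab, 26 mm from the cell's axis along its -x, 82 mm above its underside.
- cell_blue: Another cell, to be left alone: clear glass, BLUE cap. Upright, 85 mm high, 60 to 130 g; body 25 mm square, cap 30 mm square, 71 to 85 mm up; a tab (12 mm wide, 6 thick) juts 13 mm from one cap side. Origin: centre of its underside.
- cell_white: Another cell, to be left alone: green glass, WHITE cap. Upright, 85 mm high, 60 to 130 g; body 25 mm square, cap 30 mm square, 71 to 85 mm up; a tab (12 mm wide, 6 thick) juts 13 mm from one cap side. Origin: centre of its underside.
- shutter (a joint): Orange shutter lever: rad, 0 = at rest, grows as pressed down, stop 0.55. Hinge along photometer x, at x 0, y +10 mm, 145 mm above the bench; it points to +y, 110 mm to mid pad, rising 0.27 rad at rest, level at 0.27. Spring return: 4 N on the pad to start, 6 at 0.27, 8 at the stop. Black needle, upright at 0.27. Green 0.20-0.34 (pad 22 to 37 mm down), red from 0.42.
- pad_top (a point): Centre of the upper face of the black pad (30 mm square, 8 mm thick) on the lever's free end, where to press; it tilts with the lever; at rest about 184 mm above the bench, about 155 mm when the needle is in the middle of the green.
- red_cap: Yellow jar with red cap, 56 mm across, 100 mm high; leave alone. Origin: centre of its underside.
- beaker: Glass beaker, 72 mm across, 90 mm high; leave alone. Origin: centre of its underside.
- handheld: Blue handheld meter lying flat, 190 by 85 by 34 mm; leave alone. Origin: centre of its underside.
There are look-alikes about, which are no part of the job. What is shaped like the cell but purple or yellow is not meant.

How it is judged:
By the outcome, as a careful person would: the job done as asked, in the order asked, and still so for the second after the job is handed in, while the arm keeps its last pose, push and grip.
It also fails if it takes over 48 s, if anything falls off the work surface, if the arm or the gripper's body presses on something with over 40 N, if the wrist force passes 120 N, or if a joint passes its speed limit or range.

## Working session

There is one attempt and no reset: what is moved stays moved. The work goes in short steps, Python scripts to look and compute and a tool call to move; the robot and the scene stay as the last step left them, time stands still between calls to the robot, and variables do not carry over. Pictures are saved under pics/ and viewed, about 8 in all and at most 12, crops included, and the job is handed in when it is done.

Besides the shell and the picture viewer there is one more tool, called after "Call:" by a JSON object that holds its "name" and its "arguments". drive_tool: Moves the arm, as the interface text tells. Its arguments: {"type":"object","properties":{"plan":{"type":"array"},"grip_force":{"type":"number"}},"required":["plan"]}

```bash
mkdir -p pics; cat > h.py <<'E'
import numpy as np, cv2
from workcell import state, grab_frame, camera_info, env, search_frame, place_of
from scipy.spatial.transform import Rotation as R
np.set_printoptions(precision=2,suppress=True)
E
python3 - <<'E'
from h import *
s=state(); print(s)
for c in("scene","top","wrist"):
    print(c,camera_info(c))
    im=grab_frame(c); cv2.imwrite(f"pics/{c}0.png",im[:,:,::-1])
    for n in("photometer","well_floor","cell","cell_tab","pad_top","cell_blue"):
        print(n,[(np.round(np.array(d["location"])*[640,480],1).tolist(),round(d["p"],2)) for d in place_of(c,n)[:4]])
E
```

```text
{'time_s': 0.0, 'qpos': array([-74.6 ,  18.35,  89.71,  -0.  ,  72.04,  -1.15]), 'qvel': array([-0.02, -0.09,  0.03, -0.04,  0.06,  0.12]), 'effort': array([ -0.  , -41.25, -23.2 ,   0.07,   0.05,  -0.  ]), 'ee_pos': array([ 163.62, -550.7 ,  213.12]), 'ee_rot': array([179.12,  89.9 , 105.67]), 'force': array([ 0.01, -0.34,  0.04]), 'torque': array([ 0.02,  0.03, -0.01]), 'gripper_width': 91.35495570606894}
scene {'intrinsics': array([[484.68,   0.  , 322.26],
       [  0.  , 484.68, 236.62],
       [  0.  ,   0.  ,   1.  ]]), 'origin': array([1045.14,  569.32,  971.44]), 'orientation': array([-137.18,    0.13,  139.05])}
photometer [([341.0, 315.9], 0.73)]
well_floor [([310.0, 280.6], 0.68)]
cell [([274.6, 224.9], 0.91), ([331.7, 209.4], 0.85), ([292.1, 248.9], 0.68), ([304.2, 220.8], 0.64)]
cell_tab [([297.2, 229.7], 0.72), ([193.2, 212.5], 0.72), ([309.8, 193.0], 0.66), ([277.7, 211.0], 0.57)]
pad_top [([387.0, 297.5], 0.69), ([311.8, 279.8], 0.44)]
cell_blue [([263.7, 195.2], 0.78)]
top {'intrinsics': array([[498.53,   0.  , 319.05],
       [  0.  , 498.53, 243.65],
       [  0. 
[... 175 characters left out ...]
 218.4], 0.75)]
cell [([385.0, 280.9], 0.69), ([372.8, 242.4], 0.63), ([343.7, 235.8], 0.6), ([356.0, 285.6], 0.56)]
cell_tab [([334.6, 231.3], 0.7), ([356.6, 278.5], 0.58), ([381.1, 288.2], 0.57), ([367.7, 230.3], 0.52)]
pad_top [([225.6, 216.7], 0.65), ([363.1, 263.8], 0.2)]
cell_blue [([404.5, 251.3], 0.51)]
wrist {'intrinsics': array([[415.57,   0.  , 319.3 ],
       [  0.  , 415.57, 246.39],
       [  0.  ,   0.  ,   1.  ]]), 'hand_eye': array([[  -0.  ,   -0.24,    0.97, -170.55],
       [   0.  ,   -0.97,   -0.24,   65.17],
       [   1.  ,    0.  ,    0.  ,    0.47],
       [   0.  ,    0.  ,    0.  ,    1.  ]])}
photometer []
well_floor []
cell []
cell_tab []
pad_top []
cell_blue []
```

```bash
python3 - <<'E'
import cv2,numpy as np
a=cv2.imread("pics/scene0.png")[150:350,170:440]; b=cv2.imread("pics/top0.png")[170:320,200:440]
cv2.imwrite("pics/a.png",cv2.resize(a,None,fx=2.96,fy=2.96,interpolation=cv2.INTER_CUBIC))
cv2.imwrite("pics/b.png",cv2.resize(b,None,fx=3.33,fy=3.33,interpolation=cv2.INTER_CUBIC))
E
```

```text
(no output)
```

View pics/a.png

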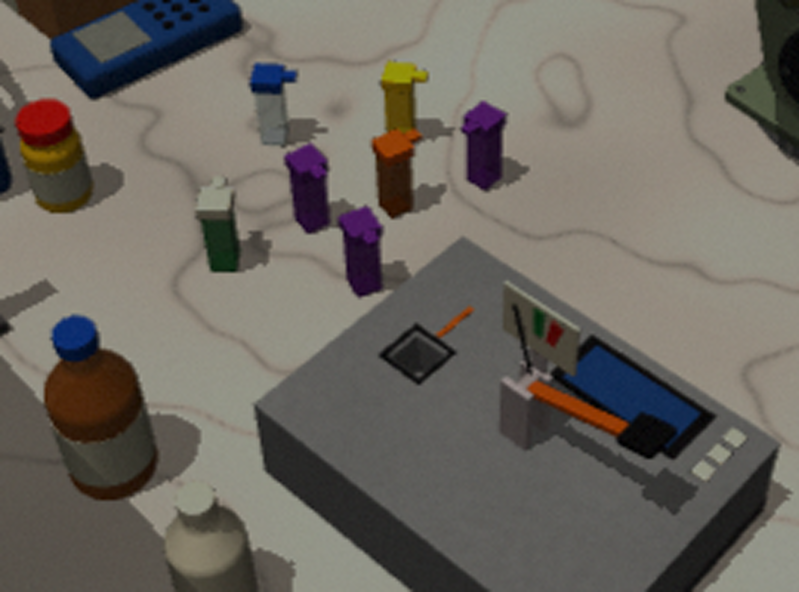

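View pics/b.png

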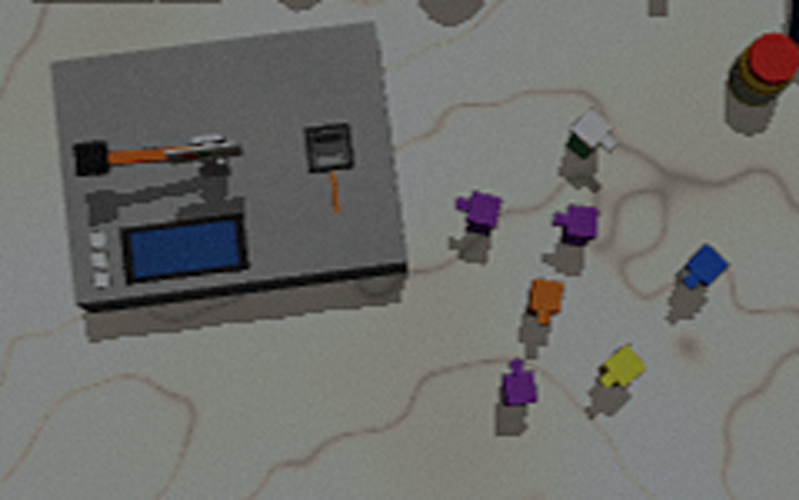

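Scene crop: the orange-capped cell is at scene px (303,200), the well at (311,269), and the dial and lever are to its right. In the top view the cell is at (364,259) and the well at (299,214). The tab points roughly towards the robot. The gripper's body may foul the dial at the well, so I'll triangulate and check the gripper's shape.

```bash
cat >> h.py <<'E'
def ray(c,uv,st=None):
    i=camera_info(c); K=i["intrinsics"]
    if c=="wrist":
        T=R.from_euler('xyz',st["ee_rot"],degrees=True).as_matrix(); H=i["hand_eye"]
        M=T@H[:3,:3]; o=st["ee_pos"]+T@H[:3,3]
    else: M=R.from_euler('xyz',i["orientation"],degrees=True).as_matrix(); o=i["origin"]
    d=M@np.linalg.inv(K)@[*uv,1]; return o,d/np.linalg.norm(d)
def tri(rays):
    A=0;b=0
    for o,d in rays: P=np.eye(3)-np.outer(d,d); A=A+P; b=b+P@o
    x=np.linalg.solve(A,b); return x,[round(float(np.linalg.norm((np.eye(3)-np.outer(d,d))@(x-o))),1) for o,d in rays]
def onz(r,z): o,d=r; return o+d*(z-o[2])/d[2]
E
python3 - <<'E'
from h import *
S=lambda u,v:ray("scene",(170+u/2.96,150+v/2.96)); T=lambda u,v:ray("top",(200+u/3.33,170+v/3.33))
for n,a,b in[("cap",(393,147),(546,294)),("tab",(415,134),(544,317)),("well",(418,352),(330,148)),("lineend",(471,309),(337,210)),
 ("pad",(648,433),(91,158)),("hubtop",(522,378),(213,142)),("corner front-right",(463,238),(406,266)),("dialR-top",(504,284),(241,150)),
 ("corner backright",(257,405),(375,22)),("corner frontleft",(777,446),(78,303)),("yellowcap",(402,73),(622,367)),("purple near",(484,112),(519,387)),("purple2",(307,157),(578,225))]:
    print(n,*tri([S(*a),T(*b)]))
for n,p in[("backleft90",(52,62)),("backright90",(375,22)),("fr90",(406,266)),("fl90",(78,303)),("well90",(330,148)),("line90",(337,210)),]: print(n,onz(T(*p),90))
E
python3 -c "
import cv2;im=cv2.imread('pics/scene0.png');t=cv2.imread('pics/top0.png')
cv2.imwrite('pics/c.png',cv2.resize(cv2.hconcat([im,t]),(800,300)))"
```

```text
cap [ 454.63 -199.32   75.64] [2.9, 2.9]
tab [ 431.59 -196.16   80.18] [3.5, 3.5]
well [597.86   7.96  86.72] [2.2, 2.2]
lineend [536.71   1.61  86.75] [2.6, 2.6]
pad [572.58 222.33 178.98] [2.1, 2.1]
hubtop [590.68 115.42 151.52] [4.0, 4.0]
corner front-right [483.77 -65.87  80.13] [0.9, 0.9]
dialR-top [573.76  80.7  211.03] [0.3, 0.3]
corner backright [723.64 -36.1   83.  ] [2.7, 2.7]
corner frontleft [449.43 251.41  80.75] [2.4, 2.4]
yellowcap [ 383.93 -270.73   79.39] [2.3, 2.3]
purple near [ 365.78 -171.97   84.61] [1.7, 1.7]
purple2 [ 523.17 -233.29   80.74] [0.2, 0.2]
backleft90 [686.28 277.45  90.  ]
backright90 [723.8  -37.98  90.  ]
fr90 [483.16 -66.47  90.  ]
fl90 [449.85 247.62  90.  ]
well90 [598.79   6.23  90.  ]
line90 [538.    -0.42  90.  ]
```

View pics/c.png

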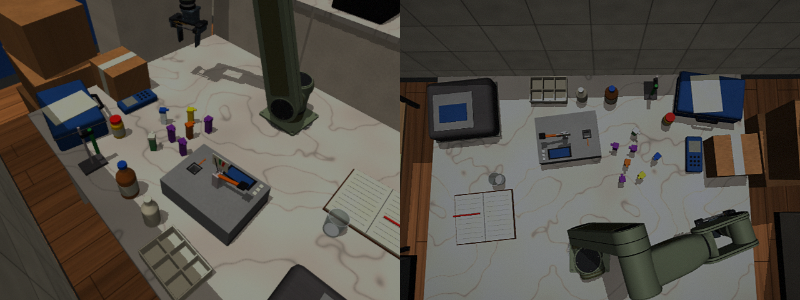

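The triangulated values agree with the text (instrument yaw about 6.8°, well near (598,6), cap near (455,-199,80)). Next I'll check which way the gripper body is long.

```bash
python3 - <<'E'
from h import *
s=state(); T=R.from_euler('xyz',s["ee_rot"],degrees=True).as_matrix(); print(T)
i=camera_info("scene"); M=R.from_euler('xyz',i["orientation"],degrees=True).as_matrix()
im=cv2.imread("pics/scene0.png")
im=cv2.resize(im,None,fx=5,fy=5,interpolation=cv2.INTER_CUBIC)
def pr(p):
    c=M.T@(s["ee_pos"]+T@np.array(p,float)-i["origin"]); q=i["intrinsics"]@c; return tuple(int(5*v) for v in q[:2]/q[2])
for x,h,w,col in((-79,38,89,(0,0,255)),(-79,89,38,(255,255,0))):
    P=np.array([pr((x,a*h,b*w)) for a,b in((1,1),(1,-1),(-1,-1),(-1,1))]); cv2.polylines(im,[P],True,col,1)
c=im[0:450,1200:1800]; cv2.imwrite("pics/d.png",np.clip(c.astype(int)*2,0,255).astype('uint8'))
E
```

```text
[[ 0.    0.96  0.28]
 [-0.    0.28 -0.96]
 [-1.   -0.    0.  ]]
```

View pics/d.png

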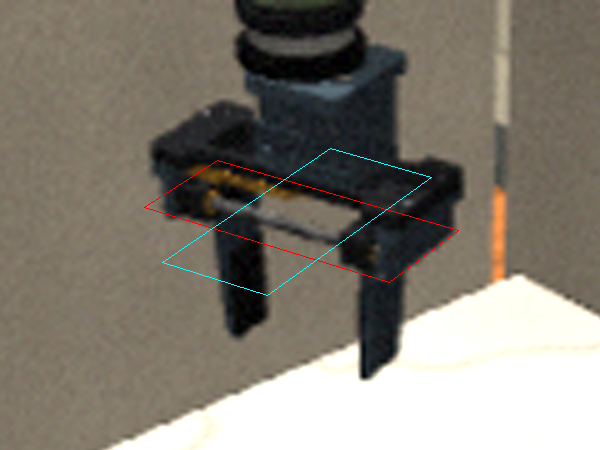

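The body's long side lies along the jaws, so a vertical gripper at the well would reach over the dial. I'll grip with the tool tilted about 30° about the jaw axis, leaning away from the robot. First move: hover over the cell to look.

Call:
{"name": "drive_tool", "arguments": {"plan": [[0,0,-5,30,40,-3,91],[0,0,-12,75,90,-8,91],[0,0,-20,115,140,-12,91],[0,0,-24,155,190,-15,91],[0,0,-24,195,238,-20,91],[0,0,-24,235,285,-25,91],[0,0,-24,265,325,-28,91],[0,0,-24,285,345,-28,91],[0,0,-24,291,352,-28,91],[0,0,-24,291,352,-28,91]]}}

```text
time_s: 2.3
ee_pos: [454.6, -199.4, 186.0]
ee_rot: [-39.1, 90.0, -136.5]
force: [-0.2, -0.5, -0.4]
gripper_width: 90.9
```

```bash
python3 - <<'E'
from h import *
s=state(); im=grab_frame("wrist"); cv2.imwrite("pics/w1.png",im[:,:,::-1]); np.save("s1.npy",s,allow_pickle=True)
print(s["time_s"],s["ee_pos"],s["ee_rot"],s["qpos"])
hsv=cv2.cvtColor(im,cv2.COLOR_RGB2HSV); m=cv2.inRange(hsv,(5,150,90),(16,255,255))
n,l,st,c=cv2.connectedComponentsWithStats(m)
for k in np.argsort(-st[1:,4])[:4]+1: print(st[k],c[k])
E
```

```text
2.3 [ 454.57 -199.4   185.95] [ -39.07   89.96 -136.48] [-24.99  12.46 102.15  -0.04  65.41  72.45]
[ 297  210   44   73 2448] [318.14 243.04]
[563 300   1   1   1] [563. 300.]
[578 314   1   1   1] [578. 314.]
[433 389   1   1   1] [433. 389.]
```

View pics/w1.png

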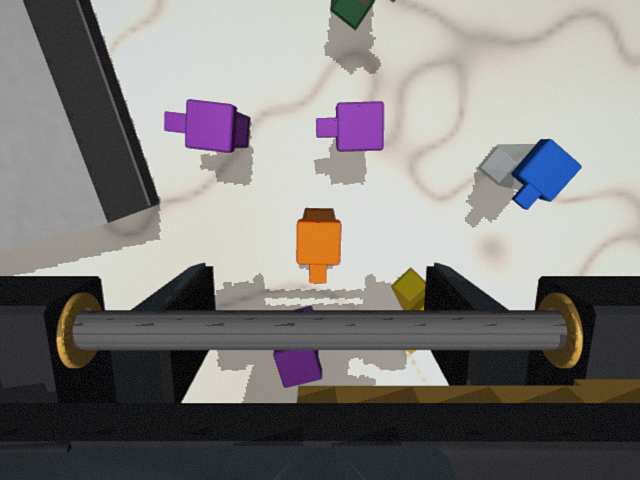

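The wrist view shows the orange cap at px (319,243), nearly square to the jaws, with its tab at (318,274) pointing towards the gripper. Neighbours are clear. Next I'll fit the cap's edges, then tilt over it.

```bash
python3 - <<'E'
from h import *
s=np.load("s1.npy",allow_pickle=True).item(); im=cv2.imread("pics/w1.png")
hsv=cv2.cvtColor(im,cv2.COLOR_BGR2HSV); m=cv2.inRange(hsv,(5,150,90),(16,255,255))
# split face from tab rows
w=(m>0).sum(1); print([(r,w[r],np.where(m[r])[0][[0,-1]]) for r in range(208,286,4) if w[r]])
r0=ray("wrist",(319,243),s); C=onz(r0,85); print("C@85",C)
L=np.array([(r,*np.where(m[r])[0][[0,-1]]) for r in range(226,260)])
mid=np.polyfit(L[:,0],(L[:,1]+L[:,2])/2,1); print("left/right/mid slopes",np.polyfit(L[:,0],L[:,1],1)[0],np.polyfit(L[:,0],L[:,2],1)[0],mid[0])
a=onz(ray("wrist",(np.polyval(mid,222),222),s),85);b=onz(ray("wrist",(np.polyval(mid,264),264),s),85); t=onz(ray("wrist",(317.5,281),s),82)
print(a,b,"yaw face",np.degrees(np.arctan2(*(a-b)[1::-1])),"yaw tab",np.degrees(np.arctan2(*(C-t)[1::-1])))
T=R.from_euler('xyz',s["ee_rot"],degrees=True).as_matrix();print(T)
E
```

```text
[(212, np.int64(24), array([307, 330])), (216, np.int64(25), array([306, 330])), (220, np.int64(39), array([299, 337])), (224, np.int64(44), array([297, 340])), (228, np.int64(44), array([297, 340])), (232, np.int64(44), array([297, 340])), (236, np.int64(43), array([297, 339])), (240, np.int64(43), array([297, 339])), (244, np.int64(43), array([297, 339])), (248, np.int64(43), array([297, 339])), (252, np.int64(43), array([297, 339])), (256, np.int64(43), array([297, 339])), (260, np.int64(43), array([297, 339])), (264, np.int64(29), array([309, 337])), (268, np.int64(17), array([310, 326])), (272, np.int64(16), array([310, 325])), (276, np.int64(16), array([310, 325])), (280, np.int64(17), array([309, 325]))]
C@85 [ 456.05 -200.46   85.  ]
left/right/mid slopes -4.011885277788704e-16 -0.028877005347593368 -0.014438502673796691
[ 470.28 -201.9    85.  ] [ 441.61 -197.76   85.  ] yaw face -8.213720700265023 yaw tab -9.52046569784303
[[-0.    0.99 -0.13]
 [-0.   -0.13 -0.99]
 [-1.   -0.    0.  ]]
```

Call:
{"name": "drive_tool", "arguments": {"plan": [[1.4,9.9,-0.3,-1.5,0,-6,70],[2.8,19.8,-0.6,-3,0,-13,70],[4.2,29.7,-1,-4.5,0,-18,70],[4.2,29.7,-1,-4.5,0,-18,70],[4.2,29.7,-1,-4.5,0,-18,70]]}}

```text
time_s: 2.98
ee_pos: [448.9, -200.5, 168.5]
ee_rot: [-90.0, 60.1, 171.4]
force: [0.2, -0.1, 1.1]
gripper_width: 70.0
```

```bash
python3 - <<'E'
from h import *
s=state(); im=grab_frame("wrist"); cv2.imwrite("pics/w2.png",im[:,:,::-1]); np.save("s2.npy",s,allow_pickle=True)
print(s["time_s"],s["ee_pos"],s["ee_rot"],s["qpos"])
T=R.from_euler('xyz',s["ee_rot"],degrees=True).as_matrix();print(T)
hsv=cv2.cvtColor(im,cv2.COLOR_RGB2HSV); m=cv2.inRange(hsv,(5,150,90),(16,255,255))
ys,xs=np.where(m); print(xs.min(),xs.max(),ys.min(),ys.max())
w=(m>0).sum(1); print([(r,int(w[r]),np.where(m[r])[0][[0,-1]].tolist()) for r in range(0,480,4) if w[r]>3])
E
```

```text
2.975 [ 448.86 -200.49  168.45] [-90.    60.07 171.43] [-21.15  28.99  85.93  -6.26  94.38  78.57]
[[-0.49  0.86 -0.15]
 [ 0.07 -0.13 -0.99]
 [-0.87 -0.5  -0.  ]]
288 467 96 402
[(100, 35, [298, 332]), (104, 35, [298, 332]), (108, 36, [298, 333]), (112, 37, [297, 333]), (116, 37, [297, 333]), (120, 37, [297, 333]), (124, 39, [296, 334]), (128, 39, [296, 334]), (132, 39, [296, 334]), (136, 40, [295, 334]), (140, 41, [295, 335]), (144, 47, [291, 337]), (148, 52, [289, 340]), (152, 52, [289, 340]), (156, 53, [288, 340]), (160, 53, [288, 340]), (164, 52, [289, 340]), (168, 52, [289, 340]), (172, 52, [289, 340]), (176, 52, [289, 340]), (180, 50, [290, 339]), (184, 50, [290, 339]), (188, 50, [290, 339]), (192, 50, [290, 339]), (196, 48, [291, 338]), (200, 19, [306, 324]), (204, 19, [306, 324]), (208, 19, [306, 324]), (212, 18, [306, 323])]
```

View pics/w2.png

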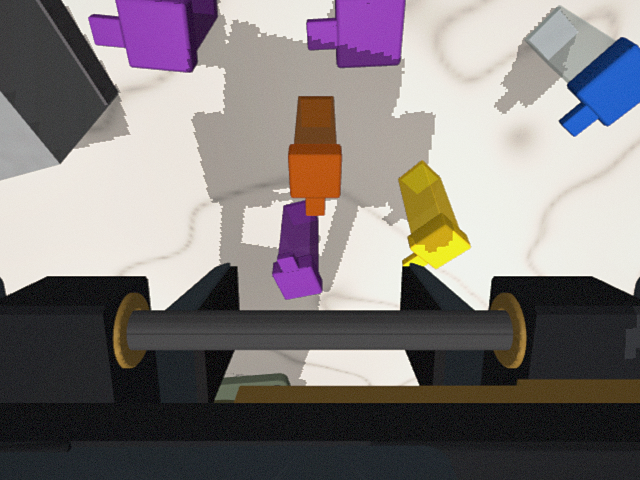

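The tilted view shows the cap centred between the jaws at px (315,175), with its tab below at (315,206). The nearest purple cell at (297,280) and the yellow one at (440,245) both stay clear of a vertical descent.

```bash
python3 - <<'E'
from h import *
s1=np.load("s1.npy",allow_pickle=True).item();s2=np.load("s2.npy",allow_pickle=True).item()
print("-x top edge mid",*tri([ray("wrist",(318.3,263.5),s1),ray("wrist",(314.5,198),s2)]))
print("tab end",*tri([ray("wrist",(317.8,282.5),s1),ray("wrist",(314.8,214.5),s2)]))
E
```

```text
-x top edge mid [ 442.56 -198.01   86.16] [0.3, 0.3]
tab end [ 428.52 -195.9    84.1 ] [0.2, 0.2]
```

Call:
{"name": "drive_tool", "arguments": {"plan": [[0,0,0,2,1,-30,60],[0,0,0,2,1,-65,60],[0,0,0,2,1,-90,60],[0,0,0,2,1,-100,60],[0,0,0,2,1,-100,60],[0,0,0,2,1,-100,22],[0,0,0,2,1,-100,22],[0,0,0,2,1,-100,22],[0,0,0,2,1,-100,22],[0,0,0,2,1,-100,22]], "grip_force": 30}}

```text
time_s: 4.28
ee_pos: [450.9, -199.4, 69.5]
ee_rot: [-89.9, 60.2, 171.5]
force: [0.6, 0.5, 2.2]
gripper_width: 30.1
```

Call:
{"name": "drive_tool", "arguments": {"plan": [[0,0,0,0,0,20,22],[0,0,0,0,0,60,22],[0,0,0,0,0,110,22],[0,0,3,12,25,145,22],[0,0,7,32,70,150,22],[0,0,11,55,120,150,22],[0,0,15.3,75,165,150,22],[0,0,15.3,87,193,150,22],[0,0,15.3,89,198,150,22],[0,0,15.3,89,198,150,22]]}}

```text
time_s: 5.52
ee_pos: [539.7, -1.8, 219.1]
ee_rot: [-89.9, 60.1, -173.2]
force: [0.2, 0.3, -1.0]
gripper_width: 29.7
```

```bash
python3 - <<'E'
from h import *
s=state(); im=grab_frame("wrist"); cv2.imwrite("pics/w3.png",im[:,:,::-1]); np.save("s3.npy",s,allow_pickle=True)
print(s["time_s"],s["ee_pos"],s["ee_rot"],s["qpos"],s["gripper_width"],s["force"])
T=R.from_euler('xyz',s["ee_rot"],degrees=True).as_matrix();print(T)
print([(np.array(d["location"])*[640,480],d["p"]) for d in place_of("wrist","well_floor")])
E
```

```text
5.525 [539.74  -1.79 219.09] [ -89.89   60.1  -173.15] [  0.54  31.63  73.64  -3.24 104.46  83.83] 29.651413879572864 [ 0.17  0.33 -1.  ]
[[-0.49  0.86  0.12]
 [-0.06  0.1  -0.99]
 [-0.87 -0.5   0.  ]]
[(array([316.61,  26.02]), 0.67)]
```

View pics/w3.png

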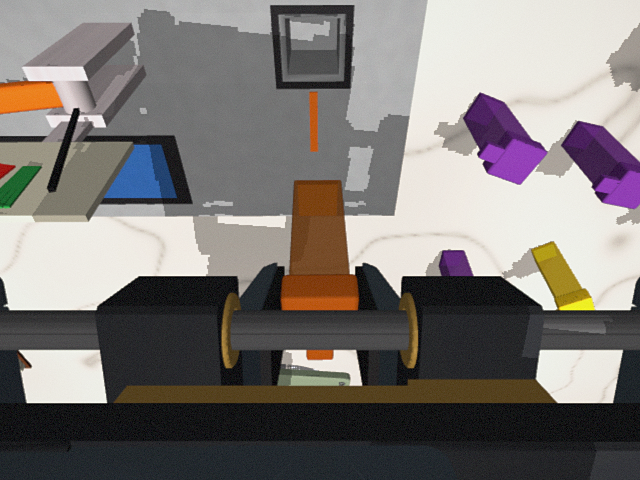

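The well's frame is at px (270..354, 5..88), the index line at (313,92)-(313,151) and the cell's bottom far edge at (293..343,181). The held cell is parallel to the well.

```bash
python3 - <<'E'
from h import *
s=np.load("s3.npy",allow_pickle=True).item()
W=lambda u,v,z:onz(ray("wrist",(u,v),s),z)
cs=[W(270.5,5.5,90.5),W(354,5.5,90.5),W(351.5,88.5,90.5),W(276.5,88.5,90.5)]; print(np.array(cs))
cs=np.array(cs);print("sizes",[np.linalg.norm(cs[i]-cs[i-1]) for i in range(4)],"centre",cs.mean(0))
print("yaw from edges",[np.degrees(np.arctan2(*(a-b)[1::-1])) for a,b in((cs[0],cs[3]),(cs[1],cs[2]))],[np.degrees(np.arctan2(*(a-b)[1::-1]))-90 for a,b in((cs[0],cs[1]),(cs[3],cs[2]))])
a,b=W(313.3,93,90),W(314.5,150,90); print("line",a,b,np.degrees(np.arctan2(*(a-b)[1::-1])))
zb=s["ee_pos"][2]-69.5; l,r=W(293.5,181,zb),W(343,181,zb); print("cell bottom edge",zb,l,r,(l+r)/2,np.linalg.norm(l-r), np.degrees(np.arctan2(*(l-r)[1::-1]))-90)
im=cv2.imread("pics/w3.png"); c=np.vstack([cv2.resize(im[0:100,240:380],None,fx=3,fy=3,interpolation=cv2.INTER_CUBIC),cv2.resize(im[170:270,240:380],None,fx=3,fy=3,interpolation=cv2.INTER_CUBIC)]);cv2.imwrite("pics/e.png",c)
E
```

```text
[[619.41  32.36  90.5 ]
 [624.55 -10.87  90.5 ]
 [581.1  -17.1   90.5 ]
 [575.85  27.15  90.5 ]]
sizes [np.float64(43.872094176295235), np.float64(43.531346067212645), np.float64(43.89639569939567), np.float64(44.56102317202673)] centre [600.23   7.88  90.5 ]
yaw from edges [np.float64(6.8143696575361075), np.float64(8.15846778116496)] [np.float64(6.7795922519887455), np.float64(6.764679084539807)]
line [575.49   5.13  90.  ] [537.14   0.14  90.  ] 7.4090869451953365
cell bottom edge 149.58949536168524 [552.24  12.66 149.59] [555.34 -13.54 149.59] [553.79  -0.44 149.59] 26.380220323662723 6.742246249229183
```

View pics/e.png

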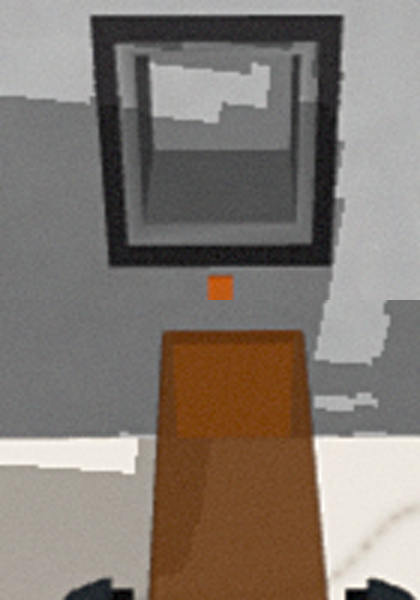

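```bash
python3 - <<'E'
from h import *
s2=np.load("s2.npy",allow_pickle=True).item();s3=np.load("s3.npy",allow_pickle=True).item()
print("w2 bottom edge z0",onz(ray("wrist",(315,96.3),s2),0),"expect 469.2,-202.2")
print("w2 cap -x top edge z85",onz(ray("wrist",(314.5,198.5),s2),85))
im=cv2.imread("pics/w3.png");print(im[270:312:2,320].tolist())
# predicted pixels in w3 for upright cell, cap centre axis offset 6 mm, base at TCP-69.5, for several tilts
T=R.from_euler('xyz',s3["ee_rot"],degrees=True).as_matrix();i=camera_info("wrist");H=i["hand_eye"];K=i["intrinsics"]
Rz=R.from_euler('z',6.8,degrees=True).as_matrix(); cap=s3["ee_pos"]+Rz@[6,0,8.5]
for t in(-4,-2,0,2,4,6):
    Q=Rz@R.from_euler('y',t,degrees=True).as_matrix(); o=[]
    for p in((12.5,0,-77.5),(15,0,7),(15,0,-7),(-26,0,5)):
        c=H[:3,:3].T@(T.T@(cap+Q@np.array(p)-s3["ee_pos"])-H[:3,3]); q=K@c; o.append((q[:2]/q[2]).round(1).tolist())
    print(t,o)
E
```

```text
w2 bottom edge z0 [ 465.89 -200.85    0.  ] expect 469.2,-202.2
w2 cap -x top edge z85 [ 441.19 -197.28   85.  ]
[[37, 74, 116], [39, 74, 117], [28, 58, 100], [18, 60, 129], [15, 59, 129], [14, 58, 128], [12, 60, 124], [13, 61, 128], [24, 70, 132], [26, 60, 132], [15, 57, 129], [9, 61, 130], [5, 59, 128], [15, 67, 148], [24, 84, 175], [19, 90, 188], [18, 87, 185], [22, 85, 187], [19, 86, 186], [19, 87, 192], [36, 51, 84]]
-4 [[317.6, 166.9], [317.3, 299.7], [317.3, 270.5], [317.6, 349.0]]
-2 [[317.6, 170.7], [317.3, 298.2], [317.3, 269.9], [317.6, 350.7]]
0 [[317.6, 174.6], [317.3, 296.7], [317.3, 269.3], [317.6, 352.2]]
2 [[317.6, 178.5], [317.3, 295.2], [317.4, 268.8], [317.6, 353.8]]
4 [[317.7, 182.4], [317.3, 293.7], [317.4, 268.4], [317.6, 355.3]]
6 [[317.7, 186.4], [317.3, 292.3], [317.4, 267.9], [317.6, 356.8]]
```

Call:
{"name": "drive_tool", "arguments": {"plan": [[0,0,0,18,3,-10,22],[0,0,0,40,7,-25,22],[0,0,0,56.3,9.3,-38,22],[0,0,0,56.3,9.3,-45,22],[0,0,0,56.3,9.3,-45,22],[0,0,0,56.3,9.3,-45,22]]}}

```text
time_s: 6.38
ee_pos: [595.5, 6.6, 175.2]
ee_rot: [-89.9, 60.1, -173.2]
force: [0.2, -0.4, -1.0]
gripper_width: 29.7
```

```bash
python3 - <<'E'
from h import *
s=state(); im=grab_frame("wrist"); cv2.imwrite("pics/w4.png",im[:,:,::-1]); np.save("s4.npy",s,allow_pickle=True)
print(s["time_s"],s["ee_pos"],s["ee_rot"],s["gripper_width"],s["force"])
sc=grab_frame("scene")[:,:,::-1]; cv2.imwrite("pics/sc4.png",sc)
a=cv2.resize(im[120:320,220:420,::-1],None,fx=3,fy=3,interpolation=cv2.INTER_CUBIC)
b=cv2.resize(sc[210:310,250:285+65],None,fx=2,fy=2,interpolation=cv2.INTER_CUBIC); b=np.vstack([b,np.zeros((400,200,3),np.uint8)])
cv2.imwrite("pics/f.png",np.hstack([a,b]))
E
```

```text
6.375 [595.49   6.55 175.21] [ -89.88   60.15 -173.25] 29.725745466860815 [ 0.15 -0.39 -0.96]
```

View pics/f.png

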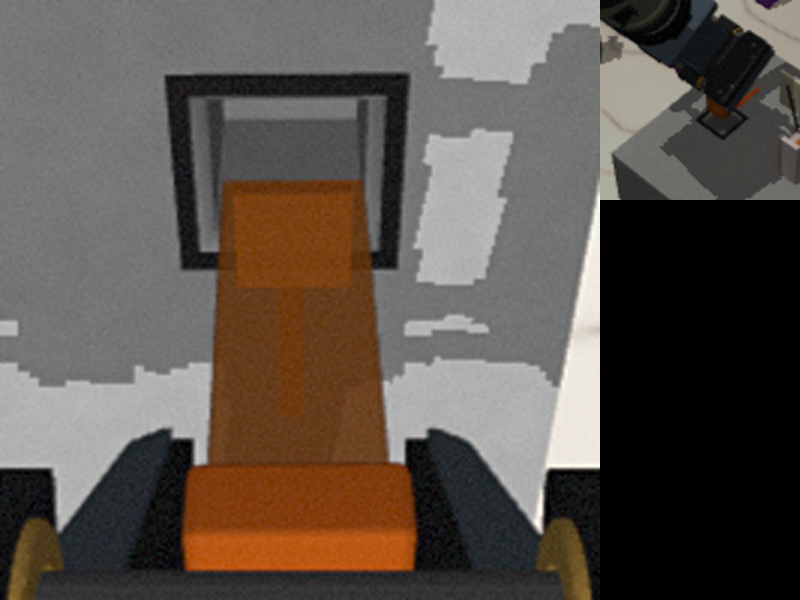

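Frame px: (275,145), (356,145), (353,210), (281,210). The cell's bottom far edge runs from (294,180) to (341,180).

```bash
python3 - <<'E'
from h import *
s=np.load("s4.npy",allow_pickle=True).item(); Rz=R.from_euler('z',6.8,degrees=True).as_matrix()
W=lambda u,v,z:onz(ray("wrist",(u,v),s),z)
f=np.array([W(275,145,90.5),W(356.3,145,90.5),W(352.7,209.7,90.5),W(280.7,209.7,90.5)]); c=f.mean(0); print("well",c,[np.linalg.norm(f[i]-f[i-1]).round(1) for i in range(4)])
e=np.array([W(294.3,180.3,105.7),W(341,180.3,105.7)]); print("edge",e.mean(0),np.linalg.norm(e[0]-e[1]))
b=e.mean(0)-Rz@[12.5,0,0]; print("bottom centre cam",b,"need (photometer axes)",(Rz.T@(c-b))[:2]); k=s["ee_pos"]+Rz@[6,0,0]; print("kin",k,(Rz.T@(c-k))[:2])
E
```

```text
well [600.12   7.97  90.5 ] [np.float64(44.3), np.float64(43.8), np.float64(44.3), np.float64(44.1)]
edge [610.     8.25 105.7 ] 24.855703337596136
bottom centre cam [597.59   6.77 105.7 ] need (photometer axes) [2.66 0.89]
kin [601.45   7.26 175.21] [-1.24  0.86]
```

Call:
{"name": "drive_tool", "arguments": {"plan": [[0,0,0,0.7,1,0,22],[0,0,0,0.7,1,-8,22],[0,0,0,0.7,1,-15,22],[0,0,0,0.7,1,-21,22],[0,0,0,0.7,1,-27,22],[0,0,0,0.7,1,-30,22],[0,0,0,0.7,1,-30,22]]}}

```text
time_s: 7.35
ee_pos: [596.3, 7.7, 145.1]
ee_rot: [-89.9, 60.2, -173.2]
force: [0.3, 0.1, -1.0]
gripper_width: 29.8
```

Call:
{"name": "drive_tool", "arguments": {"plan": [[0,0,0,0,0,-7,22],[0,0,0,0,0,-14,22],[0,0,0,0,0,-20,22],[0,0,0,0,0,-25,22],[0,0,0,0,0,-28,22],[0,0,0,0,0,-28,22]]}}

```text
time_s: 8.1
ee_pos: [596.2, 7.7, 116.9]
ee_rot: [-89.9, 60.1, -173.2]
force: [0.8, 0.1, -0.1]
gripper_width: 29.4
```

Call:
{"name": "drive_tool", "arguments": {"plan": [[0,0,0,0,0,-1,22],[0,0,0,0,0,-2,22],[0,0,0,0,0,-3,22],[0,0,0,0,0,-3,22]]}}

```text
time_s: 8.6
ee_pos: [596.3, 7.7, 114.5]
ee_rot: [-89.9, 60.2, -173.2]
force: [-1.0, 0.8, 3.3]
gripper_width: 30.0
```

Contact came at the expected height (TCP 114.5, +4 N), so I'll release and retreat upward.

Call:
{"name": "drive_tool", "arguments": {"plan": [[0,0,0,0,0,0,36],[0,0,0,0,0,0,46],[0,0,0,0,0,0,52],[0,0,0,0,0,0,52],[0,0,0,0,0,15,52],[0,0,0,0,0,50,52],[0,0,0,0,0,100,52],[0,0,0,0,0,130,52],[0,0,0,0,0,130,52]]}}

```text
time_s: 9.72
ee_pos: [597.3, 7.7, 247.9]
ee_rot: [-89.8, 60.6, -173.2]
force: [-0.0, 0.6, -0.9]
gripper_width: 51.9
```

```bash
python3 - <<'E'
from h import *
s=state(); im=grab_frame("wrist")[:,:,::-1]; cv2.imwrite("pics/w5.png",im); np.save("s5.npy",s,allow_pickle=True)
print(s["time_s"],s["ee_pos"],s["ee_rot"],s["qpos"],s["gripper_width"],s["force"])
sc=grab_frame("scene")[:,:,::-1]; cv2.imwrite("pics/sc5.png",sc)
b=cv2.resize(sc[225:325,280:420],(560,400),interpolation=cv2.INTER_CUBIC)
cv2.imwrite("pics/g.png",np.vstack([cv2.resize(im[:260],(560,228)),b][:2])[:600])
E
```

```text
9.725 [597.26   7.72 247.86] [ -89.79   60.55 -173.16] [  1.19  36.36  60.77  -2.99 112.18  84.16] 51.887954478875045 [-0.03  0.56 -0.9 ]
```

View pics/g.png

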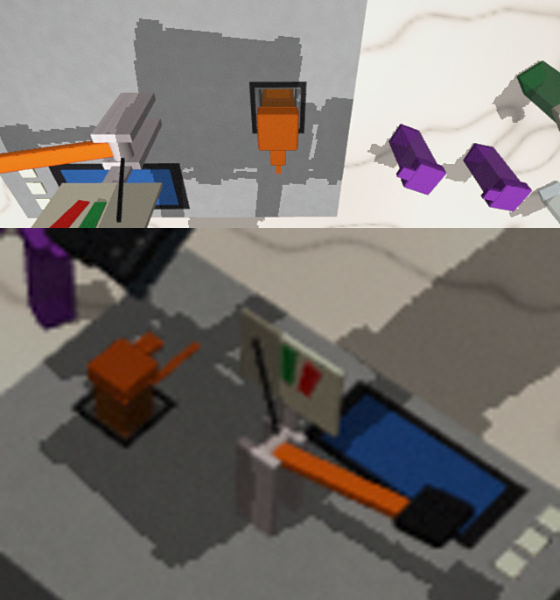

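The cell is seated in the frame, with its tab along the orange line in both views. Next is the pad: untilt, move over it and close the fingers, then turn the jaws by 90° so the body stays away from the dial.

Call:
{"name": "drive_tool", "arguments": {"plan": [[0.9,-7,0,-2,15,5,52],[1.8,-15,0,-6,50,10,0],[2.7,-23,0,-12,100,10,0],[3.6,-30.3,0,-18,150,10,0],[3.6,-30.3,0,-22,190,8,0],[3.6,-30.3,0,-23,212,5,0],[3.6,-30.3,0,-23,217,0,0],[3.6,-30.3,0,-23,217,0,0]], "grip_force": 30}}

```text
time_s: 10.82
ee_pos: [573.2, 223.8, 242.7]
ee_rot: [81.8, 89.5, -1.6]
force: [0.2, -0.0, -0.6]
gripper_width: 0.4
```

Call:
{"name": "drive_tool", "arguments": {"plan": [[0,0,10,0,0,0,0],[0,0,20,0,0,0,0],[0,0,30,0,0,0,0],[0,0,40,0,0,0,0],[0,0,50,0,0,0,0],[0,0,60,0,0,0,0],[0,0,70,0,0,0,0],[0,0,80,0,0,0,0],[0,0,90,0,0,0,0],[0,0,90,0,0,0,0]]}}

```text
time_s: 12.08
ee_pos: [573.9, 222.3, 242.5]
ee_rot: [83.6, 89.5, 90.0]
force: [0.1, 0.2, 0.6]
gripper_width: 0.4
```

```bash
python3 - <<'E'
from h import *
s=state(); im=grab_frame("wrist")[:,:,::-1]; cv2.imwrite("pics/w6.png",im)
print(s)
print(R.from_euler('xyz',s["ee_rot"],degrees=True).as_matrix())
for c in("scene",):
    sc=grab_frame(c); print([(np.array(d["location"])*[640,480],d["p"]) for d in place_of(c,"pad_top")]); cv2.imwrite("pics/sc6.png",sc[:,:,::-1])
b=cv2.resize(sc[200:325,290:440,::-1],(480,400),interpolation=cv2.INTER_CUBIC)
cv2.imwrite("pics/i.png",np.hstack([cv2.resize(im,(320,240),interpolation=cv2.INTER_AREA),cv2.resize(b,(288,240))]))
E
```

```text
{'time_s': 12.075, 'qpos': array([19.86, 21.04, 81.4 ,  0.47, 77.38, 13.36]), 'qvel': array([ 0.33, -0.17, -0.07,  0.1 , -0.1 ,  2.69]), 'effort': array([  0.08, -44.64, -24.03,   0.12,   0.02,  -0.36]), 'ee_pos': array([573.85, 222.33, 242.48]), 'ee_rot': array([83.58, 89.51, 89.97]), 'force': array([0.06, 0.19, 0.6 ]), 'torque': array([-0.03, -0.19, -0.02]), 'gripper_width': 0.41389150800432983}
[[ 0.   -0.11  0.99]
 [ 0.01  0.99  0.11]
 [-1.    0.01  0.  ]]
[(array([389.5, 295.1]), 0.84)]
```

View pics/i.png

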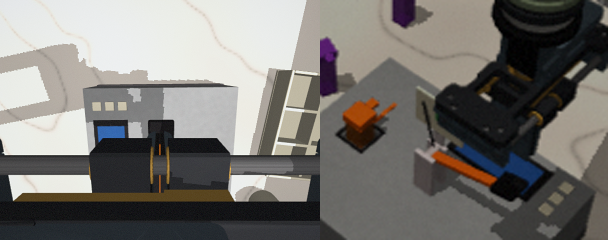

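The closed fingers are centred over the pad, and the body is clear of the dial. Pressing in steps.

Call:
{"name": "drive_tool", "arguments": {"plan": [[0,0,0,0,3,-15,0],[0,0,0,0,3,-35,0],[0,0,0,0,3,-48,0],[0,0,0,0,3,-56,0],[0,0,0,0,3,-63,0],[0,0,0,0,3,-69,0],[0,0,0,0,3,-75,0],[0,0,0,0,3,-80,0],[0,0,0,0,3,-82,0],[0,0,0,0,3,-82,0]]}}

```text
time_s: 13.48
ee_pos: [574.5, 227.0, 161.6]
ee_rot: [68.8, 89.3, 75.2]
force: [-1.1, 3.6, 5.4]
gripper_width: 0.4
```

```bash
python3 - <<'E'
from h import *
s=state(); print(s["time_s"],s["ee_pos"],s["force"])
im=grab_frame("scene")[:,:,::-1]; cv2.imwrite("pics/sc7.png",im)
cv2.imwrite("pics/j.png",cv2.resize(im[215:310,300:410],(770,600)[:2],interpolation=cv2.INTER_CUBIC)[:600])
E
```

```text
13.475 [574.45 227.02 161.55] [-1.07  3.65  5.39]
```

View pics/j.png

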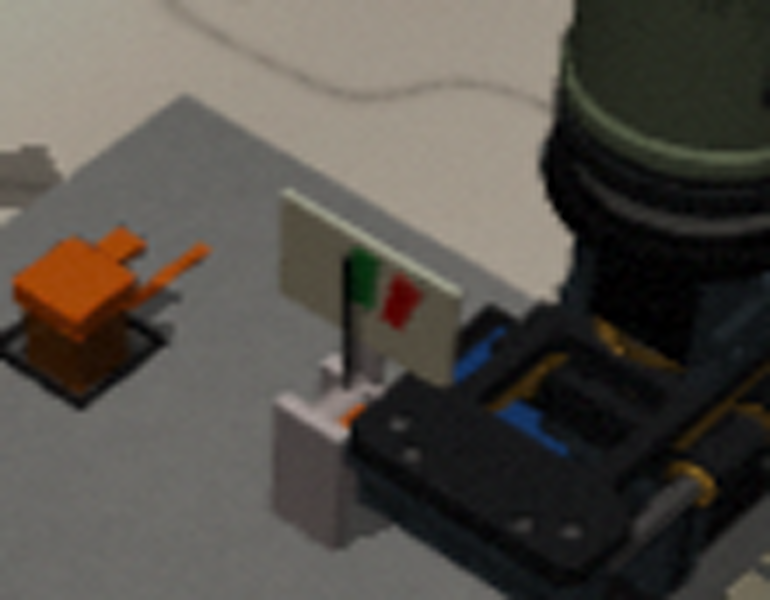

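The needle (crop px (347,300)) stands at the near edge of the green patch (362,278), as expected for TCP z 161.6. I'll press 6 mm more to reach the middle.

Call:
{"name": "drive_tool", "arguments": {"plan": [[0,0,0,0,0,-2,0],[0,0,0,0,0,-4,0],[0,0,0,0,0,-6,0],[0,0,0,0,0,-6,0],[0,0,0,0,0,-6,0]]}}

```text
time_s: 14.15
ee_pos: [574.4, 227.7, 156.6]
ee_rot: [66.8, 89.3, 73.3]
force: [-2.9, 3.7, 6.3]
gripper_width: -0.0
```

```bash
python3 - <<'E'
from h import *
s=state(); print(s["time_s"],s["ee_pos"],s["force"])
im=grab_frame("scene")[:,:,::-1]; cv2.imwrite("pics/sc8.png",im)
cv2.imwrite("pics/k.png",cv2.resize(im[215:310,300:410],(770,600)[:2],interpolation=cv2.INTER_CUBIC)[:600])
E
```

```text
14.15 [574.44 227.65 156.58] [-2.89  3.65  6.3 ]
```

I've reached the picture limit, so I'll check the needle numerically.

```bash
python3 - <<'E'
import cv2,numpy as np
for f in("sc0","sc7","sc8"):
    im=cv2.imread("pics/scene0.png" if f=="sc0" else f"pics/{f}.png").astype(int)
    for r in(256,258,260,262,266,270):
        row=im[r,340:365]
        print(f,r,''.join('G' if g>b+15 and g>r_+15 else 'R' if r_>g+40 and r_>b+40 else '#' if max(b,g,r_)<55 else '.' for b,g,r_ in row), im[r,340:365].sum(1)[6:16])
E
```

```text
sc0 256 ....##....GGGG........... [196 197 198 184 118  55  63 101 155 229]
sc0 258 ....##....GGGG........... [163 198 199 180 111  55  63  88 166 192]
sc0 260 .....##...GGG#..RRR...... [ 99 159 196 184 124  66  71 104 195 159]
sc0 262 .....##....GG#.RRRRR..... [ 54 156 198 191 136  73  71 123 183 106]
sc0 266 ......##........RR....... [101  92 211 196 199 199 199 195 188 174]
sc0 270 .......##................ [249 107 116 201 181 181 183 187 195 194]
sc7 256 .........#GGGG........... [230 219 191  40  57  63  75 100 175 261]
sc7 258 .........#GGGG........... [225 222 189  21  51  69  67 107 190 216]
sc7 260 .........##GGG..RRR...... [226 227 189  21  50  58  71 122 216 171]
sc7 262 .........##GG..RRRRR..... [220 228 193  32  59  57  82 138 208 124]
sc7 266 .........##.....RR....... [302 270 207  44 119 181 224 225 220 194]
sc7 270 .........##.............. [311 306 258  88 113 170 212 212 221 214]
sc8 256 ..........#GGG........... [224 220 230 196  79  55  86 109 180 266]
sc8 258 ..........##GG........... [223 225 226 197  10  42  57 100 192 217]
sc8 260 ..........#GGG..RRR...... [232 223 228 193  26  39  55 123 216 171]
sc8 262 ..........#GGG.RRRRR..... [228 225 227 194  16  62  74 134 206 124]
sc8 266 .........##.....RR....... [290 270 233 134  67 163 182 218 215 197]
sc8 270 .........##.............. [308 310 275 100  58 152 166 215 220 224]
```

```bash
python3 - <<'E'
from h import *
i=camera_info("scene"); M=R.from_euler('xyz',i["orientation"],degrees=True).as_matrix(); Rz=R.from_euler('z',6.8,degrees=True).as_matrix()
O=np.array([588.2,107.3,0])
def pr(p): q=i["intrinsics"]@(M.T@(O+Rz@np.array(p,float)-i["origin"])); return q[:2]/q[2]
for x in(-15,-10,-5):
  for th in(0,.2,.257,.27,.34,.42):
    a=th-.27; L=np.array([pr((x,10+l*np.sin(a),145+l*np.cos(a))) for l in np.linspace(10,80,50)])
    print(x,th,[np.interp(r,L[::-1,1],L[::-1,0]).round(1) for r in(256,262,270)])
E
```

```text
-15 0 [np.float64(346.5), np.float64(347.9), np.float64(349.6)]
-15 0.2 [np.float64(350.4), np.float64(350.5), np.float64(350.6)]
-15 0.257 [np.float64(351.7), np.float64(351.4), np.float64(351.0)]
-15 0.27 [np.float64(352.0), np.float64(351.6), np.float64(351.0)]
-15 0.34 [np.float64(353.8), np.float64(352.8), np.float64(351.5)]
-15 0.42 [np.float64(356.2), np.float64(354.5), np.float64(352.1)]
-10 0 [np.float64(344.7), np.float64(346.0), np.float64(347.8)]
-10 0.2 [np.float64(348.8), np.float64(348.9), np.float64(349.1)]
-10 0.257 [np.float64(350.2), np.float64(349.9), np.float64(349.5)]
-10 0.27 [np.float64(350.5), np.float64(350.1), np.float64(349.6)]
-10 0.34 [np.float64(352.4), np.float64(351.5), np.float64(350.2)]
-10 0.42 [np.float64(355.0), np.float64(353.3), np.float64(351.0)]
-5 0 [np.float64(342.8), np.float64(344.2), np.float64(346.0)]
-5 0.2 [np.float64(347.2), np.float64(347.3), np.float64(347.5)]
-5 0.257 [np.float64(348.7), np.float64(348.4), np.float64(348.1)]
-5 0.27 [np.float64(349.0), np.float64(348.7), np.float64(348.2)]
-5 0.34 [np.float64(351.1), np.float64(350.2), np.float64(348.9)]
-5 0.42 [np.float64(353.7), np.float64(352.1), np.float64(349.9)]
```

The needle columns match θ ≈ 0.26 in the model, and the rest picture also fits, so it's mid-green. Handing in.

```bash
python3 -c "
from h import *
print(state()['force'],state()['ee_pos']); print(env.job_done())"
```

```text
[-1.46  2.98  6.72] [574.44 227.65 156.59]
the job is handed in; nothing more can be done
None
```

The job is done and handed in: the amber cell is in the photometer's well and released, and the hand is still pressing the lever with the needle about mid-green. It took about 14 s of the 48 s allowed.

- **Cell:** I gripped it by the cap with the tool leaning 30°, because an upright gripper would have hit the dial at the well. It went down without force and met the floor at the expected height, with a push of about 4 N. After I let go, two pictures showed it seated with the tab along the orange line.
- **Lever:** I pressed the pad with closed fingers to a tool height of 156.6 mm. That height and the needle's position in the scene image both give a lever angle of about 0.26 rad (green is 0.20–0.34). The spring pushes back with about 6–7 N.

Three checks were less than complete:
- **Camera disagreement:** just before insertion, the wrist camera and the arm's own position differed by about 4 mm on where the cell's base was. I split the difference, and it went in freely.
- **Needle:** the 12-picture limit was used up, so I checked the final position from pixel values instead of looking at it.
- **Other objects:** I kept clear of the other cells, jar, beaker and handheld meter, but did not check them again one by one at the end.

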